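# Close up the oil vial

## Robot

A 6-joint arm with a two-finger parallel gripper is mounted at the origin on a cart in front of the work surface, level with it; the furniture and walls round the work are solid. World frame = base frame: x ahead of the robot, y to its left, z up, the work surface at z = 0. Lengths are in m, angles in rad, forces in N, time in s.
With the tool pointing down it reaches from about 0.325 to 0.85 m from the base axis. Payload 15.5 kg.
Tool frame: the origin (TCP) lies midway between the tips of the shut fingers; the grasp point (between the pads) lies 19 mm behind it (robot.grasp_offset is the distance from the TCP to the grasp point, in m); z points along the fingers, y is the line along which they close (so a half turn about z gives the same grasp; the last joint's range is limited). The gripper opens to 91 mm and grips with 3 to 60 N. Pads are 32 mm wide; open, the fingers measure 118 mm over their backs; the gripper's body (76 mm by 178 mm) begins 60 mm behind the grasp point.
Start: joints at [-1.423, 0.494, 1.345, -0, 1.302, -0.096], TCP at [0.15, -0.607, 0.214] pointing down, gripper open.
Joint ranges: [-2.91, 2.91], [-0.82, 2.16], [0.22, 2.67], [-1.22, 4.37], [0.12, 2.79], [-3.08, 3.08]. Speed limits (rad/s): [1.89, 1.89, 2.57, 3.01, 3.01, 3.01].

## Interface

Orientations are given as a 3x3 rotation matrix whose columns are the frame's x, y, z axes.
In Python, from bench import robot gives the robot as it stands.
- The arm moves only by the tool arm_command, never from a script. Its argument "deltas" is a list of rows, each a list of 3 entries, a list of its own where there are three numbers: the shift along the tool's x, y, z in mm, then the turn about the tool's z in degrees, then the opening, from -1 (shut) to 1 (fully open), so that 0 is half open. In form: [[[x, y, z], turn, grip], ...]. A call has exactly 5 rows; each row shifts and turns the commanded pose from where the row before left it, along the tool's axes as they then stand; what a row does not reach is not made up. A row lasts 1/12 s, in which the tool goes at most 41.7 mm and 7.16 degrees, less where a joint would pass 70% of its speed; a pose out of reach is approached as far as the arm can. A call is refused whole if a number of a shift passes 41.7 or a number of a turn 7.16, either way. A call with a gripper value outside its range is refused whole. The fingers move at their own pace and stop on an object; "newtons" is the grip in N (left out, the last holds). Time passes only in rows, so rows that do not move let the fingers close, or fill a call up. It gives the time, the measured TCP pose, the force, the opening and the grip force at its end, in the units of the state.
- robot.observe(): the state, without advancing time (a new reading comes with each control period).
- robot.read_camera(name): name is "scene" or "top" or "wrist"; returns a dict with "pixels" (400x640x3 uint8, red, green, blue), "fx", "fy", "cx", "cy" (pixels), "xyz" and "orientation" of the camera in the world; the wrist camera has in their place "hand_eye" (4x4, takes a point from camera to tool coordinates, whose origin is the TCP and whose axes are the flange's). Camera axes: x right, y up, looking along -z (the intrinsics and any distortion apply to the point x, -y, -z); pixel columns grow to the right and rows downward; lengths in m; the calibration is good to about 2 mm. A picture is of the moment at which its call begins: read the wrist's pose just before it. There is no depth.
- robot.hand_in(): hands the job in; it is judged then, once.
The state is a dict: "time_s": time; "qpos": joint angles; "qd": joint speeds; "joint_torque": joint torques, N m; "tool_pos": TCP position; "orientation": TCP orientation; "force": force on the tool from outside, world axes, zero at the start; "torque": the same for the moment, N m; "width": finger opening in m; "grip_force": force on a finger pad.
Only numpy, scipy, OpenCV 4.12 (cv2) and the standard library are available. Lean on these libraries where they do the work, as an engineer would, in place of code of your own. Each camera call takes 0.05 s, during which the arm holds its last target. There are 200 camera calls.

## Task

The small amber oil vial has been left open and leaning in its tilting holder. Stand the vial upright against the holder's stop, and close it: take its applicator (the ribbed black cap with the thin steel dip rod) out of the wooden tool block and push the rod down through the vial's neck until the cap sits fully home on the rim. Leave the other two tools standing in the block.

Things in the scene. Friction and masses are not known exactly. Their poses are not given: they have to be found in the camera images.
- holder: tilting vial holder, fixed: dark steel base 104 x 84 x 8 mm, two aluminium cheeks 61 mm high at y = +-27 mm (knobs out to y = +-40 mm), stop bar behind (x = +22, z = 52 mm). Origin on the bench under the pivot, which runs along y at z = 42 mm. The vial leans towards -x and is pushed towards +x to stand up
- vial_tilt (a joint): lean of the vial and its cup about the holder's pivot, in rad: 0 = upright against the stop, positive = leaning towards the holder's -x, at most 0.8. The stiff pivot stays where it is left (0.09 N m, about 2 N at the neck)
- vial_mouth (a point): centre of the rim of the amber glass vial, 58 mm from the pivot; z: vial axis, out of the mouth. Neck 19 mm outside, bore 12 mm, 21 mm long; sloping shoulder 21 to 37 mm below the rim, then body 30 mm diameter; aluminium cup of 38 mm diameter from 48 to 84 mm below the rim. A rubber wiper 12 mm down grips the 6 mm rod, so it must be pushed (about 6 N), not dropped
- tool_block: wooden tool block, fixed, 44 x 152 x 50 mm (x, y, z), origin under its centre; three upright holes of 10 mm diameter, 45 mm deep, on its long middle line at y = -50, 0 and +50 mm; one tool stands loosely in each, in any order
- applicator: the applicator, standing in the tool block: steel rod 6 mm diameter with a tapered tip, and a ribbed black cylindrical cap, 21 mm diameter, 32 mm high. Origin at the rod's tip, z along the rod up to the cap; cap from z = 55 to 87 mm; a white plug 9 mm diameter below the cap, z = 49 to 55 mm
- rod_tip (a point): lower tip of the applicator's rod; same axes as the applicator
- cap_seat (a point): centre of the underside of the applicator's cap, 55 mm above the rod tip; this face sits on the vial's rim when the cap is fully home
- pin_punch: steel pin punch standing in the tool block, slim knurled grip 12 mm diameter from 50 to 97 mm above its tip; origin at its lower tip, z up. Not to be disturbed
- pricker: pricker with a pear-shaped light wooden handle, 23 mm diameter at most, 98 mm long in all, standing in the tool block; origin at its lower tip, z up. Not to be disturbed
There are look-alikes about, which are no part of the job. Leave any purple look-alike of the applicator alone.

How it is judged:
By the outcome, as a careful person would: the job done as asked, in the order asked, and still so for the second after the job is handed in, with the robot touching nothing.
It also fails if it takes over 61 s, if anything falls off the work surface, if the arm or the gripper's body presses on something with over 40 N, if the wrist force passes 120 N, or if a joint passes its speed limit or range.

## Working session

There is one attempt and no reset: what is moved stays moved. The work goes in short steps, Python scripts to look and compute and a tool call to move; the robot and the scene stay as the last step left them, time stands still between calls to the robot, and variables do not carry over. Pictures are saved under pics/ and viewed, at most 11 in all, crops included, and the job is handed in when it is done.

Besides the shell and the picture viewer there is one more tool, called after "Request:" as name(argument=value, ...) on one line, values as JSON. arm_command: Moves the arm, as the interface text tells. Its arguments: {"type":"object","properties":{"deltas":{"type":"array"},"newtons":{"type":"number"}},"required":["deltas"]}

```bash
mkdir -p pics; cat > h.py <<'E'
from bench import robot
import numpy as np, cv2
def snap(n,f):
    s=robot.observe(); c=robot.read_camera(n); cv2.imwrite('pics/'+f+'.png',c['pixels'][:,:,::-1]); 
    if n=='wrist':
        T=np.eye(4);T[:3,:3]=s['orientation'];T[:3,3]=s['tool_pos'];M=T@np.array(c['hand_eye']);c['xyz']=M[:3,3];c['orientation']=M[:3,:3]
    np.save('pics/'+f+'.npy',{k:v for k,v in c.items()},allow_pickle=True); return c
def load(f): return np.load('pics/'+f+'.npy',allow_pickle=True).item()
def ray(c,u,v):
    d=np.array([(u-c['cx'])/c['fx'],-(v-c['cy'])/c['fy'],-1.]); return np.array(c['xyz']),np.array(c['orientation'])@d
def atz(c,u,v,z):
    o,d=ray(c,u,v); return o+d*(z-o[2])/d[2]
def tri(obs):
    A=np.zeros((3,3));b=np.zeros(3)
    for c,u,v in obs:
        o,d=ray(c,u,v);d=d/np.linalg.norm(d);P=np.eye(3)-np.outer(d,d);A+=P;b+=P@o
    p=np.linalg.solve(A,b); return p,[np.linalg.norm(np.cross(p-ray(c,u,v)[0],ray(c,u,v)[1]/np.linalg.norm(ray(c,u,v)[1]))) for c,u,v in obs]
def proj(c,p):
    q=np.array(c['orientation']).T@(np.array(p)-c['xyz']); return c['cx']+c['fx']*q[0]/-q[2], c['cy']-c['fy']*q[1]/-q[2]
E
python3 - <<'E'
from h import *
a=snap('scene','s0');b=snap('top','t0')
print({k:v for k,v in a.items() if k!='pixels'});print({k:v for k,v in b.items() if k!='pixels'})
print(robot.observe(), robot.grasp_offset)
E
```

```text
{'fx': 465.2824346923674, 'fy': 465.2824346923674, 'cx': 317.40153456693963, 'cy': 193.1889697806604, 'xyz': array([-0.0059391 ,  0.37567745,  0.87302817]), 'orientation': array([[-0.48220073,  0.69614132, -0.53185498],
       [-0.87599974, -0.37597727,  0.3021019 ],
       [ 0.01034023,  0.61157858,  0.79111612]])}
{'fx': 402.22296264303856, 'fy': 402.22296264303856, 'cx': 317.04905022059006, 'cy': 198.6312910927218, 'xyz': array([0.46020989, 0.07710639, 1.05599296]), 'orientation': array([[-0.01888784,  0.99645705, -0.0819549 ],
       [-0.99981863, -0.01862405,  0.00398202],
       [ 0.00244158,  0.08201525,  0.99662808]])}
{'time_s': 0.1, 'qpos': array([-1.42348953e+00,  4.94154221e-01,  1.34606389e+00, -1.41290666e-05,
        1.30249870e+00, -9.55122467e-02]), 'qd': array([ 0.00026143, -0.00179505, -0.00076882, -0.00122353,  0.00062434,
        0.00081173]), 'joint_torque': array([ 4.70579471e-04, -8.80241060e+01, -3.82544124e+01,  7.11824675e-02,
        4.82525944e-02, -1.22565169e-05]), 'tool_pos': array([ 0.15021556, -0.60632771,  0.21337905]), 'orientation': array([[ 9.70663129e-01,  2.40443461e-01, -1.78474061e-04],
       [ 2.40443509e-01, -9.70662499e-01,  1.10998477e-03],
       [ 9.36505004e-05, -1.12033422e-03, -9.99999368e-01]]), 'force': array([-0.82856728,  0.41045179, -0.08707323]), 'torque': array([-0.00053291, -0.05076169, -0.02511395]), 'grip_force': 0.0, 'width': 0.09108856689845597} 0.0188
```

View pics/s0.png

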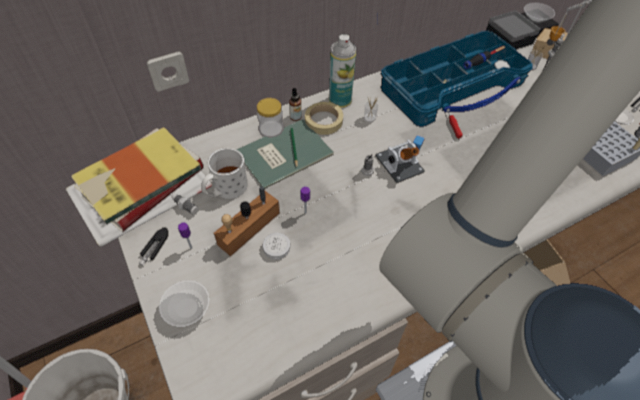

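View pics/t0.png

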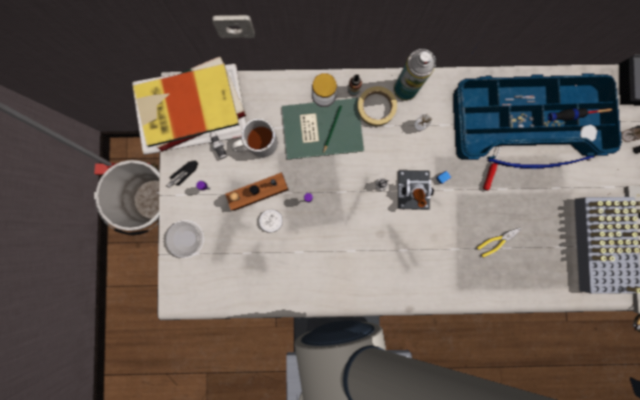

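Scene shows: block at (248,222) with a wooden pricker (227,222), a black cap (245,209) and a slim punch (262,195). The purple look-alikes are at (305,195) and (184,231). The holder is at (400,160), with its vial leaning towards the robot. The brown dropper bottle at (295,103) is another decoy. I'll take the black cap in the middle hole and check it in a close crop.

```bash
python3 - <<'E'
import cv2,numpy as np
s=cv2.imread('pics/s0.png');t=cv2.imread('pics/t0.png')
f=lambda im,x,y,w,h:cv2.resize(im[y:y+h,x:x+w],(400,300),interpolation=cv2.INTER_CUBIC)
cv2.imwrite('pics/m0.png',np.vstack([np.hstack([f(s,205,180,100,75),f(s,355,125,80,60)]),np.hstack([f(t,220,162,80,60),f(t,375,160,80,60)])]))
E
```

```text
(no output)
```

View pics/m0.png

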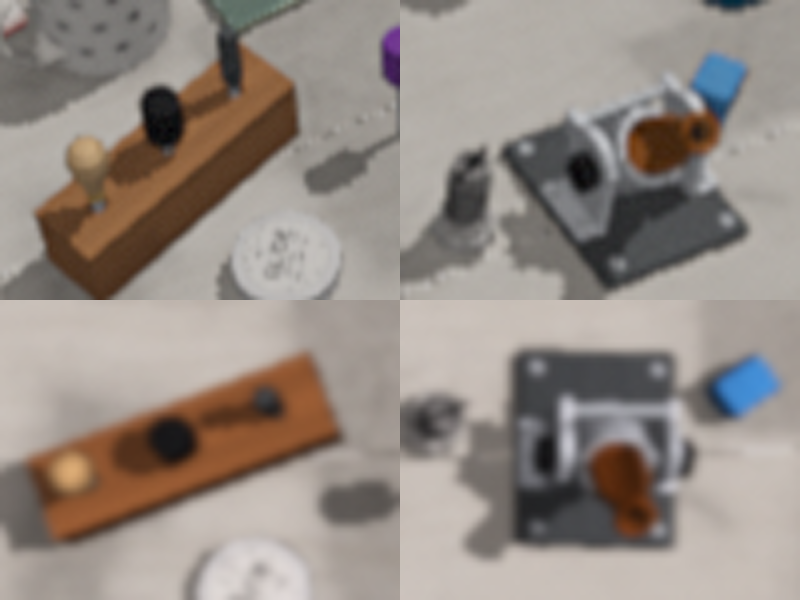

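The crop confirms it: ribbed black cap in the middle hole (top px 254.4,189.6), pricker at (234.4,196.4) and punch at (273.6,182). The vial mouth is at scene (415,151) / top (421.4,203), leaning towards the robot.

```bash
python3 - <<'E'
from h import *
s=load('s0');t=load('t0')
print('cap',atz(t,254.4,189.6,.092));pr=atz(t,234.4,196.4,.103);pu=atz(t,273.6,182,.102)
print(pr,pu,np.linalg.norm(pr-pu),np.degrees(np.arctan2(*(pu-pr)[1::-1])))
for u,v in [(244.6,203.2)]: print('cap sc',atz(s,u,v,.092))
print('mouth',tri([(s,415,151),(t,421.4,203)]))
cs=[atz(t,*p,.008) for p in [(397.4,170.4),(429.8,170.4),(430.2,209),(397.8,209.4)]];print(cs,np.mean(cs,0))
print('stopbar ends',atz(t,375+168/5,160+105/5,.06),atz(t,375+280/5,160+105/5,.06))
E
```

```text
cap [0.56412031 0.22369455 0.092     ]
[0.54756937 0.26963943 0.103     ] [0.58042844 0.17625113 0.102     ] 0.09900552519884682 -70.61536559863566
cap sc [0.56811108 0.22357285 0.092     ]
mouth (array([ 0.52370475, -0.17985943,  0.08738291]), [np.float64(0.0015027943376703047), np.float64(0.001502794337670402)])
[array([ 0.6169471 , -0.13983949,  0.008     ]), array([ 0.61536795, -0.22512199,  0.008     ]), array([ 0.51371369, -0.22190666,  0.008     ]), array([ 0.51425567, -0.13726004,  0.008     ])] [ 0.5650711  -0.18103204  0.008     ]
stopbar ends [ 0.58197482 -0.15608631  0.06      ] [ 0.58093576 -0.21200356  0.06      ]
```

Request:
arm_command(deltas=[[[0,0,0],7,-1],[[0,0,0],7,-1],[[23,-32.7,0],0,-1],[[23,-32.7,0],0,-1],[[23,-32.7,0],0,-1]], newtons=20)

```text
time_s: 0.52
tool_pos: [0.2196, -0.5073, 0.2134]
orientation: [[1.0, -0.003, -0.0], [-0.003, -1.0, 0.001], [-0.0, -0.001, -1.0]]
force: [0.9, -1.5, -0.1]
width: 0.0609
grip_force: 0.0
```

Request:
arm_command(deltas=[[[23,-32.7,0],0,-1],[[23,-32.7,0],0,-1],[[23,-32.7,0],0,-1],[[23,-32.7,0],0,-1],[[23,-32.7,0],0,-1]])

```text
time_s: 0.93
tool_pos: [0.3352, -0.3435, 0.2138]
orientation: [[1.0, -0.002, -0.0], [-0.002, -1.0, 0.0], [-0.0, -0.0, -1.0]]
force: [0.2, -0.2, 0.3]
width: 0.0276
grip_force: 0.0
```

Request:
arm_command(deltas=[[[23,-32.7,0],0,-1],[[23,-32.7,0],0,-1],[[23,-32.7,0],0,-1],[[23,-32.7,0],0,-1],[[23,-32.7,0],0,-1]])

```text
time_s: 1.35
tool_pos: [0.4505, -0.1801, 0.2139]
orientation: [[1.0, -0.002, -0.0], [-0.002, -1.0, 0.0], [-0.0, -0.0, -1.0]]
force: [0.9, -1.2, 0.4]
width: 0.0003
grip_force: 0.0
```

Request:
arm_command(deltas=[[[0,0,28.4],0,-1],[[0,0,28.4],0,-1],[[0,0,28.4],0,-1],[[0,0,28.4],0,-1],[[0,0,28.4],0,-1]])

```text
time_s: 1.77
tool_pos: [0.4499, -0.1818, 0.0707]
orientation: [[1.0, -0.001, 0.0], [-0.001, -1.0, -0.0], [0.0, 0.0, -1.0]]
force: [1.4, 0.1, -0.2]
width: 0.0006
grip_force: 0.0
```

Request:
arm_command(deltas=[[[12,0,0],0,-1],[[12,0,0],0,-1],[[12,0,0],0,-1],[[10,0,0],0,-1],[[6,0,-2],0,-1]])

```text
time_s: 2.18
tool_pos: [0.5025, -0.182, 0.0736]
orientation: [[1.0, -0.001, -0.001], [-0.001, -1.0, 0.0], [-0.001, -0.0, -1.0]]
force: [-6.5, -2.1, 4.9]
width: 0.0006
grip_force: 3.4
```

Request:
arm_command(deltas=[[[6,0,-2],0,-1],[[6,0,-2],0,-1],[[6,0,-2],0,-1],[[6,0,-2],0,-1],[[4,0,-2],0,-1]])

```text
time_s: 2.6
tool_pos: [0.5307, -0.1823, 0.0843]
orientation: [[1.0, -0.002, 0.001], [-0.002, -1.0, -0.0], [0.001, 0.0, -1.0]]
force: [-2.0, -0.6, -0.5]
width: 0.0008
grip_force: 0.8
```

Request:
arm_command(deltas=[[[2,0,0],0,-1],[[2,0,0],0,-1],[[1.5,0,0],0,-1],[[1,0,0],0,-1],[[0,0,0],0,-1]])

```text
time_s: 3.02
tool_pos: [0.5336, -0.1818, 0.0836]
orientation: [[1.0, -0.001, -0.005], [-0.001, -1.0, 0.001], [-0.005, -0.001, -1.0]]
force: [-17.0, -1.9, 11.3]
width: 0.0006
grip_force: 8.6
```

Request:
arm_command(deltas=[[[1,0,0],0,-1],[[0.5,0,0],0,-1],[[0.5,0,0],0,-1],[[0,0,0],0,-1],[[0,0,0],0,-1]])

```text
time_s: 3.43
tool_pos: [0.5341, -0.1816, 0.0835]
orientation: [[1.0, -0.001, -0.008], [-0.001, -1.0, 0.001], [-0.008, -0.001, -1.0]]
force: [-25.3, -4.3, 17.3]
width: 0.0006
grip_force: 13.3
```

Request:
arm_command(deltas=[[[-10,0,0],0,-1],[[-15,0,0],0,-1],[[-20,0,0],0,-1],[[-10,0,-30],0,0],[[0,0,-40],0,0]])

```text
time_s: 3.85
tool_pos: [0.4795, -0.1809, 0.1521]
orientation: [[1.0, -0.002, -0.007], [-0.002, -1.0, 0.003], [-0.007, -0.003, -1.0]]
force: [1.3, -0.5, -0.1]
width: 0.0114
grip_force: 0.0
```

Request:
arm_command(deltas=[[[0,0,-40],0,0],[[10,0,-20],0,0],[[10,0,0],0,0],[[0,0,0],0,0],[[0,0,0],0,0]])

```text
time_s: 4.27
tool_pos: [0.5033, -0.1819, 0.2132]
orientation: [[1.0, -0.001, -0.001], [-0.001, -1.0, 0.0], [-0.001, -0.0, -1.0]]
force: [0.3, 0.0, -1.3]
width: 0.044
grip_force: 0.0
```

```bash
python3 - <<'E'
from h import *
w=snap('wrist','w1');s=snap('scene','s1');t=snap('top','t1')
print(w['hand_eye'],w['fx'],w['cx'],w['cy'],{k for k in w})
f=lambda im,x,y,w,h:cv2.resize(im[y:y+h,x:x+w,::-1],(400,300),interpolation=cv2.INTER_CUBIC)
W=cv2.resize(w['pixels'][:,:,::-1],(480,300))
cv2.imwrite('pics/m1.png',np.vstack([np.hstack([f(s['pixels'],355,125,80,60),f(t['pixels'],375,160,80,60)]),np.hstack([W,np.zeros((300,320,3),np.uint8)])]))
for dx in(0,):print(proj(w,[.565,-.181,.1]),proj(s,[.565,-.181,.1]),proj(t,[.565,-.181,.1]))
E
```

```text
[[-1.20846101e-04  9.57379378e-01  2.88833362e-01  8.13640005e-02]
 [ 9.99999972e-01  5.66309308e-05  2.30682535e-04 -1.60150049e-04]
 [ 2.04493800e-04  2.88833382e-01 -9.57379358e-01 -1.70340511e-01]
 [ 0.00000000e+00  0.00000000e+00  0.00000000e+00  1.00000000e+00]] 290.3746685264245 313.70643933398395 200.3989956300489 {'fy', 'hand_eye', 'cx', 'fx', 'cy', 'xyz', 'orientation', 'pixels'}
(np.float64(312.9659185363583), np.float64(134.23882918254037)) (np.float64(405.16338513300275), np.float64(135.64635498796721)) (np.float64(423.1006941826061), np.float64(185.75033465429132))
```

View pics/m1.png

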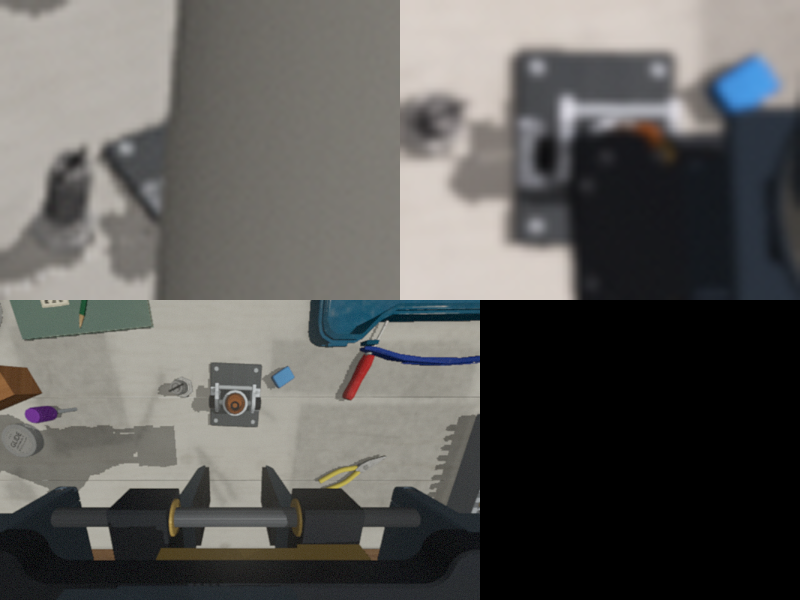

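```bash
python3 - <<'E'
from h import *
w=load('w1');im=w['pixels'][70:180,260:370,::-1]
cv2.imwrite('pics/m2.png',cv2.resize(im,(594,594),interpolation=cv2.INTER_CUBIC))
E
```

```text
(no output)
```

View pics/m2.png

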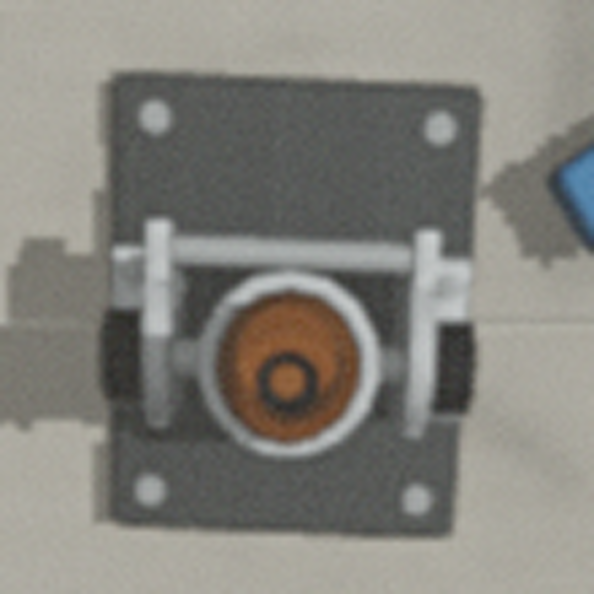

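Wrist crop: the vial is near upright, its mouth at px (313.3,140.6), cup rim at (313.7,137.4) and base corners clear. Next I compute lean and mouth position.

```bash
python3 - <<'E'
from h import *
w=load('w1');g=lambda u,v,z:atz(w,260+u/5.4,70+v/5.4,z)
m=g(288,381,.1);print('mouth',m)
print('cup top',g(290,364,.052))
c=np.array([g(u,v,.008) for u,v in [(113,75),(478,90),(450,533),(112,520)]]);print(c,c.mean(0))
sc=np.array([g(u,v,.010) for u,v in [(156,117),(441,128),(417,499),(150,491)]]);print(sc.mean(0))
print('pivot knobs',g(121,355,.042),g(455,368,.042),'bar',g(290,247,.052))
print(w['xyz'])
E
```

```text
mouth [ 0.55907125 -0.18134064  0.1       ]
cup top [ 0.55819167 -0.18166806  0.052     ]
[[ 0.61794399 -0.14222511  0.008     ]
 [ 0.61470664 -0.22377243  0.008     ]
 [ 0.51449254 -0.22033582  0.008     ]
 [ 0.51776821 -0.13857967  0.008     ]] [ 0.56622785 -0.18122826  0.008     ]
[ 0.56595719 -0.18185369  0.01      ]
pivot knobs [ 0.55931804 -0.1456323   0.042     ] [ 0.55650836 -0.21691769  0.042     ] bar [ 0.58147596 -0.18169871  0.052     ]
[ 0.58473363 -0.18188997  0.38352949]
```

Request:
arm_command(deltas=[[[6.2,-40.5,0],0,0.3],[[6.2,-40.5,0],0,0.3],[[6.2,-40.5,0],0,0.3],[[6.2,-40.5,0],0,0.3],[[6.2,-40.5,0],0,0.3]])

```text
time_s: 4.83
tool_pos: [0.5339, 0.0221, 0.2131]
orientation: [[1.0, -0.002, -0.002], [-0.002, -1.0, 0.0], [-0.002, -0.0, -1.0]]
force: [1.2, -0.6, 1.0]
width: 0.0594
grip_force: 0.0
```

Request:
arm_command(deltas=[[[6.2,-40.5,0],0,0.3],[[6.2,-40.5,0],0,0.3],[[6.2,-40.5,0],0,0.3],[[6.2,-40.5,0],0,0.3],[[6.2,-40.5,0],0,0.3]])

```text
time_s: 5.25
tool_pos: [0.5653, 0.2246, 0.213]
orientation: [[1.0, -0.002, -0.002], [-0.002, -1.0, -0.0], [-0.002, 0.0, -1.0]]
force: [0.9, -0.6, 0.2]
width: 0.0593
grip_force: 0.0
```

Request:
arm_command(deltas=[[[0,0,0],-6.8,0.3],[[0,0,0],-6.8,0.3],[[0,0,0],-6.8,0.3],[[0,0,0],-6.8,0.3],[[0,0,0],-6.8,0.3]])

```text
time_s: 5.67
tool_pos: [0.5653, 0.2226, 0.2128]
orientation: [[0.827, 0.563, -0.002], [0.563, -0.827, -0.001], [-0.002, -0.001, -1.0]]
force: [-0.2, 0.0, 0.1]
width: 0.0594
grip_force: 0.0
```

Request:
arm_command(deltas=[[[0,0,0],-6.8,0.3],[[0,0,0],-6.8,0.3],[[0,0,0],-6.8,0.3],[[0,0,0],-6.8,0.3],[[0,0,0],-6.8,0.3]])

```text
time_s: 6.08
tool_pos: [0.5654, 0.2224, 0.2129]
orientation: [[0.371, 0.929, -0.002], [0.929, -0.371, -0.0], [-0.001, -0.001, -1.0]]
force: [-0.7, 0.6, -0.8]
width: 0.0591
grip_force: 0.0
```

Request:
arm_command(deltas=[[[0,0,0],-6.9,0.3],[[0,0,0],-6.9,0.3],[[0,0,0],-6.9,0.3],[[0,0,0],-6.9,0.3],[[0,0,0],-6.9,0.3]])

```text
time_s: 6.5
tool_pos: [0.5654, 0.2224, 0.2129]
orientation: [[-0.221, 0.975, -0.002], [0.975, 0.221, -0.001], [-0.0, -0.002, -1.0]]
force: [1.5, 0.2, -0.0]
width: 0.0591
grip_force: 0.0
```

Request:
arm_command(deltas=[[[0,0,0],-6.9,0.3],[[0,0,0],0,0.3],[[0,0,0],0,0.3],[[0,0,0],0,0.3],[[0,0,0],0,0.3]])

```text
time_s: 6.92
tool_pos: [0.5659, 0.2227, 0.2136]
orientation: [[-0.328, 0.945, -0.0], [0.945, 0.328, -0.0], [0.0, -0.001, -1.0]]
force: [-0.1, -1.4, 1.1]
width: 0.0592
grip_force: 0.0
```

```bash
python3 - <<'E'
from h import *
w=snap('wrist','w2');t=snap('top','t2');s=snap('scene','s2')
print(robot.observe()['tool_pos'],robot.observe()['qpos'],proj(w,[.566,.2237,.092]))
a=cv2.resize(w['pixels'][60:300,150:490,::-1],(780,550),interpolation=cv2.INTER_CUBIC)
cv2.imwrite('pics/m3.png',a)
E
```

```text
[0.56602265 0.22274529 0.21385021] [ 2.76785162e-01  4.69980698e-01  1.38867743e+00 -1.94751047e-05
  1.28303565e+00 -5.88475313e-02] (np.float64(314.7405367239226), np.float64(194.41065896434438))
```

View pics/m3.png

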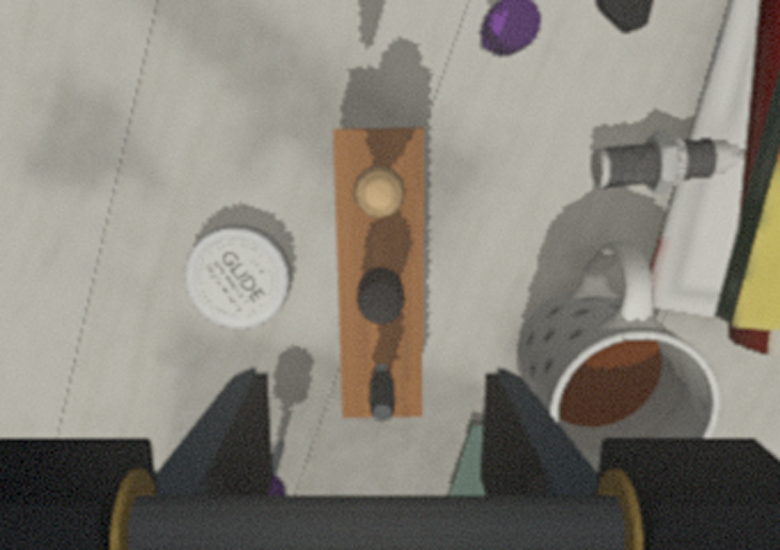

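The close crop shows the black ribbed cap at crop (380,302), i.e. px (315.7,191.6). The pricker is above it, the punch below it, and the mug is clear to the right.

```bash
python3 - <<'E'
from h import *
w=load('w2');g=lambda u,v,z:atz(w,150+u/2.294,60+v/2.294,z)
c=g(380,302,.092);print('cap',c)
s=robot.observe();print('tool delta mm',(np.array(s['orientation']).T@(c-s['tool_pos'])*1e3).round(1))
print('pricker',g(380,196,.103),'punch',g(381,411,.102))
E
```

```text
cap [0.56591364 0.22682761 0.092     ]
tool delta mm [  3.9   1.3 121.9]
pricker [0.54983514 0.27275055 0.103     ] punch [0.58251995 0.18045196 0.102     ]
```

Request:
arm_command(deltas=[[[3.9,1.3,30],0,0.3],[[0,0,30],0,0.3],[[0,0,30],0,0.3],[[0,0,30],0,0.3],[[0,0,20],0,0.3]])

```text
time_s: 7.48
tool_pos: [0.5649, 0.2266, 0.0714]
orientation: [[-0.33, 0.944, -0.002], [0.944, 0.33, -0.001], [0.0, -0.002, -1.0]]
force: [-0.4, 0.8, -0.3]
width: 0.0594
grip_force: 0.0
```

Request:
arm_command(deltas=[[[0,0,11],0,0.3],[[0,0,0],0,-0.2],[[0,0,0],0,-0.6],[[0,0,0],0,-1],[[0,0,0],0,-1]], newtons=25)

```text
time_s: 7.9
tool_pos: [0.5669, 0.2272, 0.0645]
orientation: [[-0.331, 0.944, 0.002], [0.944, 0.331, 0.001], [-0.0, 0.002, -1.0]]
force: [-1.0, -0.1, -0.4]
width: 0.0355
grip_force: 0.0
```

Request:
arm_command(deltas=[[[0,0,0],0,-1],[[0,0,0],0,-1],[[0,0,0],0,-1],[[0,0,0],0,-1],[[0,0,0],0,-1]])

```text
time_s: 8.32
tool_pos: [0.5663, 0.227, 0.0633]
orientation: [[-0.331, 0.944, 0.001], [0.944, 0.331, 0.0], [-0.0, 0.001, -1.0]]
force: [0.7, -0.1, 4.6]
width: 0.0207
grip_force: 25.0
```

Request:
arm_command(deltas=[[[0,0,-8],0,-1],[[0,0,-15],0,-1],[[0,0,-20],0,-1],[[0,0,-25],0,-1],[[0,0,-30],0,-1]])

```text
time_s: 8.73
tool_pos: [0.565, 0.2266, 0.1613]
orientation: [[-0.331, 0.944, -0.002], [0.944, 0.331, -0.001], [0.0, -0.003, -1.0]]
force: [0.3, 0.6, 0.0]
width: 0.0209
grip_force: 25.0
```

Request:
arm_command(deltas=[[[0,0,-30],0,-1],[[0,0,-30],0,-1],[[0,0,0],0,-1],[[0,0,0],0,-1],[[0,0,0],0,-1]])

```text
time_s: 9.15
tool_pos: [0.5655, 0.2268, 0.2207]
orientation: [[-0.331, 0.944, -0.001], [0.944, 0.331, -0.0], [0.0, -0.001, -1.0]]
force: [0.9, -0.4, -0.5]
width: 0.0208
grip_force: 25.0
```

```bash
python3 - <<'E'
from h import *
w=snap('wrist','w3');s=snap('scene','s3');t=snap('top','t3')
o=robot.observe();print(o['tool_pos'],o['width'],o['orientation'])
p=np.array(o['tool_pos']);tip=p+[0,0,-.058]
print(proj(w,tip),proj(s,tip),proj(s,p))
a=cv2.resize(w['pixels'][80:280,220:410,::-1],(400,420),interpolation=cv2.INTER_CUBIC)
u,v=map(int,proj(s,p));b=s['pixels'][max(v-60,0):v+60,u-57:u+57,::-1];b=cv2.resize(b,(399,420),interpolation=cv2.INTER_CUBIC)
print(u-57,max(v-60,0))
cv2.imwrite('pics/m4.png',np.hstack([a,b]))
E
```

```text
[0.56529822 0.2266933  0.21975358] 0.020557153539239897 [[-3.30672211e-01  9.43743143e-01 -2.18383996e-03]
 [ 9.43745659e-01  3.30671672e-01 -6.13640745e-04]
 [ 1.43014765e-04 -2.26390342e-03 -9.99997427e-01]]
(np.float64(314.09952799146845), np.float64(215.53397151130858)) (np.float64(239.6630706257982), np.float64(183.65578692618465)) (np.float64(235.86476664501373), np.float64(164.08446070326363))
178 104
```

View pics/m4.png

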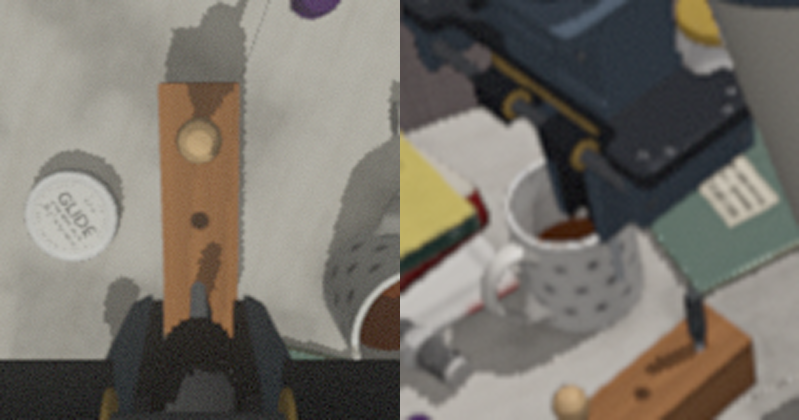

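Block hole empty, pricker and punch still standing; rod tip appears at crop (200,284), where expected. I check that it is not the punch.

```bash
python3 - <<'E'
from h import *
w=load('w3');s=load('s3')
P=lambda c,p:np.round(proj(c,p),1)
print('punch top wrist',P(w,[.5825,.1805,.102]),'scene rod',P(s,[.5653,.2267,.2198]),P(s,[.5653,.2267,.162]))
a=cv2.resize(w['pixels'][190:270,270:360,::-1],(400,356),interpolation=cv2.INTER_CUBIC)
b=cv2.resize(s['pixels'][145:205,205:272,::-1],(400,358),interpolation=cv2.INTER_CUBIC)[:356]
cv2.imwrite('pics/m5.png',np.hstack([a,b]))
E
```

```text
punch top wrist [315.  239.8] scene rod [235.9 164.1] [239.6 183.6]
```

View pics/m5.png

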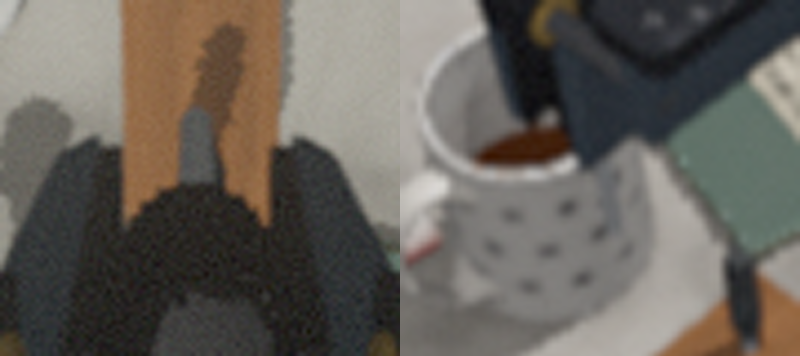

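Request:
arm_command(deltas=[[[-20,-7.4,0],0,-1],[[-36.5,-13.4,0],0,-1],[[-36.5,-13.4,0],0,-1],[[-36.5,-13.4,0],0,-1],[[-36.5,-13.4,0],0,-1]])

```text
time_s: 9.72
tool_pos: [0.5625, 0.0485, 0.2201]
orientation: [[-0.331, 0.944, -0.002], [0.944, 0.331, 0.0], [0.001, -0.001, -1.0]]
force: [1.5, -0.2, 0.2]
width: 0.0202
grip_force: 25.0
```

Request:
arm_command(deltas=[[[-36.5,-13.4,0],0,-1],[[-36.5,-13.4,0],0,-1],[[-36.5,-13.4,0],0,-1],[[-36.5,-13.4,0],0,-1],[[-36.5,-13.4,0],0,-1]])

```text
time_s: 10.13
tool_pos: [0.5596, -0.1461, 0.2201]
orientation: [[-0.331, 0.944, -0.002], [0.944, 0.331, 0.001], [0.001, -0.001, -1.0]]
force: [0.5, 1.0, -1.4]
width: 0.0203
grip_force: 25.0
```

Request:
arm_command(deltas=[[[-34.5,-12.8,0],0,-1],[[0,0,15],0,-1],[[0,0,15],0,-1],[[0,0,15],0,-1],[[0,0,0],0,-1]])

```text
time_s: 10.55
tool_pos: [0.5579, -0.1807, 0.1725]
orientation: [[-0.33, 0.944, -0.005], [0.944, 0.33, 0.002], [0.004, -0.004, -1.0]]
force: [-0.2, 0.3, -1.4]
width: 0.0204
grip_force: 25.0
```

Request:
arm_command(deltas=[[[0,0,0],0,-1],[[0,0,0],0,-1],[[0,0,0],0,-1],[[0,0,0],0,-1],[[0,0,0],0,-1]])

```text
time_s: 10.97
tool_pos: [0.5601, -0.1811, 0.1765]
orientation: [[-0.331, 0.944, 0.001], [0.944, 0.331, -0.0], [-0.001, 0.001, -1.0]]
force: [-0.5, 0.5, -0.8]
width: 0.0204
grip_force: 25.0
```

```bash
python3 - <<'E'
from h import *
w=snap('wrist','w4');s=snap('scene','s4');t=snap('top','t4')
o=robot.observe();print(o['tool_pos'],o['width'],o['orientation'])
p=np.array(o['tool_pos']);tip=p+[0,0,-.058];m=[.559,-.1813,.1]
for q in (tip,m):print(np.round(proj(w,q),1),np.round(proj(s,q),1),np.round(proj(t,q),1))
a=cv2.resize(w['pixels'][150:260,265:365,::-1],(440,484),interpolation=cv2.INTER_CUBIC)
b=cv2.resize(s['pixels'][90:200,365:445,::-1],(352,484),interpolation=cv2.INTER_CUBIC)
cv2.imwrite('pics/m6.png',np.hstack([a,b]))
E
```

```text
[ 0.55986601 -0.18110258  0.17619361] 0.02066176267549156 [[-3.30788927e-01  9.43704697e-01  3.62115251e-04]
 [ 9.43704729e-01  3.30788997e-01 -1.53336608e-04]
 [-2.64488218e-04  2.91007823e-04 -9.99999923e-01]]
[314.1 215.7] [407.8 131.4] [425.3 187. ]
[313.1 208.7] [406.8 137.2] [423.3 188.2]
```

View pics/m6.png

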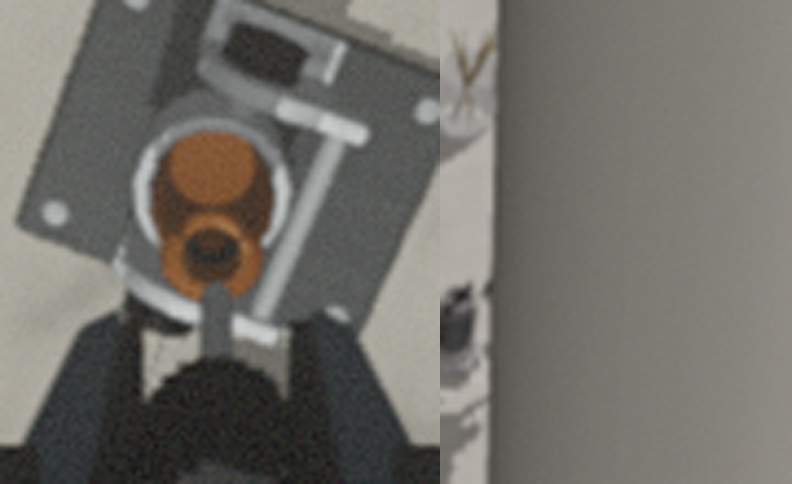

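Rod tip at px (314.1,214.8), mouth centre at (313.2,207.7). Both match the nominal projections, so the mouth is about 1 mm off along tool -y. Insert with a force watch.

Request:
arm_command(deltas=[[[0,-0.9,5],0,-1],[[0,0,6],0,-1],[[0,0,6],0,-1],[[0,0,5],0,-1],[[0,0,3],0,-1]], newtons=40)

```text
time_s: 11.53
tool_pos: [0.5585, -0.1813, 0.1498]
orientation: [[-0.331, 0.944, -0.001], [0.944, 0.331, 0.001], [0.001, -0.001, -1.0]]
force: [0.2, 0.6, 0.5]
width: 0.0204
grip_force: 40.0
```

Request:
arm_command(deltas=[[[0,0,2],0,-1],[[0,0,3],0,-1],[[0,0,3],0,-1],[[0,0,3],0,-1],[[0,0,0],0,-1]])

```text
time_s: 11.95
tool_pos: [0.5587, -0.1813, 0.1393]
orientation: [[-0.331, 0.944, -0.001], [0.944, 0.331, 0.0], [0.001, -0.001, -1.0]]
force: [0.6, 0.2, -1.1]
width: 0.0202
grip_force: 40.0
```

Request:
arm_command(deltas=[[[0,0,4],0,-1],[[0,0,4],0,-1],[[0,0,4],0,-1],[[0,0,3],0,-1],[[0,0,0],0,-1]])

```text
time_s: 12.37
tool_pos: [0.5586, -0.1812, 0.1241]
orientation: [[-0.331, 0.944, -0.001], [0.944, 0.331, 0.0], [0.001, -0.001, -1.0]]
force: [-0.4, 0.9, -1.8]
width: 0.0202
grip_force: 40.0
```

Request:
arm_command(deltas=[[[0,0,3],0,-1],[[0,0,3],0,-1],[[0,0,3],0,-1],[[0,0,2],0,-1],[[0,0,0],0,-1]])

```text
time_s: 12.78
tool_pos: [0.5587, -0.1813, 0.1133]
orientation: [[-0.331, 0.944, -0.001], [0.944, 0.331, 0.0], [0.0, -0.001, -1.0]]
force: [0.6, 1.0, -2.6]
width: 0.02
grip_force: 40.0
```

Request:
arm_command(deltas=[[[0,0,2],0,-1],[[0,0,2],0,-1],[[0,0,2],0,-1],[[0,0,1],0,-1],[[0,0,0],0,-1]])

```text
time_s: 13.2
tool_pos: [0.5588, -0.1813, 0.1066]
orientation: [[-0.331, 0.944, -0.0], [0.944, 0.331, 0.0], [0.0, -0.0, -1.0]]
force: [0.8, 0.7, -1.9]
width: 0.0202
grip_force: 40.0
```

```bash
python3 - <<'E'
from h import *
w=snap('wrist','w5')
o=robot.observe();print(o['tool_pos'],o['force'],o['torque'])
a=cv2.resize(w['pixels'][130:290,235:395,::-1],(560,560),interpolation=cv2.INTER_CUBIC)
cv2.imwrite('pics/m7.png',a)
E
```

```text
[ 0.55880533 -0.18135153  0.10673157] [-0.02324415 -0.69071185 -1.68472638] [ 0.21098846 -0.07980432  0.01323543]
```

View pics/m7.png

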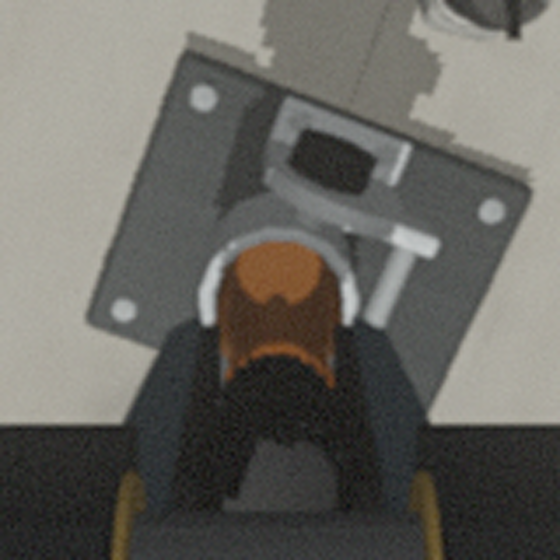

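The cap sits centred just above the rim; press on until contact.

Request:
arm_command(deltas=[[[0,0,1],0,-1],[[0,0,1],0,-1],[[0,0,1],0,-1],[[0,0,0],0,-1],[[0,0,0],0,-1]])

```text
time_s: 13.67
tool_pos: [0.5589, -0.1814, 0.1039]
orientation: [[-0.331, 0.944, -0.0], [0.944, 0.331, 0.0], [0.0, -0.0, -1.0]]
force: [0.4, 1.7, -0.4]
width: 0.02
grip_force: 40.0
```

Request:
arm_command(deltas=[[[0,0,1],0,-1],[[0,0,0.5],0,-1],[[0,0,0.5],0,-1],[[0,0,0],0,-1],[[0,0,0],0,-1]])

```text
time_s: 14.08
tool_pos: [0.5593, -0.1816, 0.1035]
orientation: [[-0.331, 0.944, 0.002], [0.944, 0.331, -0.001], [-0.001, 0.001, -1.0]]
force: [-6.5, 3.1, 27.3]
width: 0.0199
grip_force: 40.0
```

Request:
arm_command(deltas=[[[0,0,-0.7],0,-1],[[0,0,-0.5],0,-1],[[0,0,0],0,-0.4],[[0,0,0],0,0],[[0,0,0],0,0.2]])

```text
time_s: 14.5
tool_pos: [0.5589, -0.1815, 0.103]
orientation: [[-0.331, 0.944, -0.0], [0.944, 0.331, -0.0], [-0.0, -0.0, -1.0]]
force: [-0.3, 0.2, -0.4]
width: 0.0374
grip_force: 0.0
```

Request:
arm_command(deltas=[[[0,0,0],0,0.3],[[0,0,0],0,0.3],[[0,0,-10],0,0.3],[[0,0,-20],0,0.3],[[0,0,-30],0,0.3]])

```text
time_s: 14.92
tool_pos: [0.5577, -0.1809, 0.1625]
orientation: [[-0.331, 0.944, -0.004], [0.944, 0.331, 0.002], [0.003, -0.003, -1.0]]
force: [0.1, 0.6, 0.5]
width: 0.0594
grip_force: 0.0
```

Request:
arm_command(deltas=[[[0,0,-40],0,0.3],[[-10,0,-20],0,0.3],[[-40,0,0],0,0.3],[[-30,0,0],0,0.3],[[0,0,0],0,0.3]])

```text
time_s: 15.33
tool_pos: [0.5868, -0.2617, 0.2243]
orientation: [[-0.329, 0.944, 0.002], [0.944, 0.329, -0.003], [-0.003, 0.001, -1.0]]
force: [0.3, -0.2, -1.1]
width: 0.0591
grip_force: 0.0
```

```bash
python3 - <<'E'
from h import *
w=snap('wrist','w6');t=snap('top','t6');s=snap('scene','s6')
o=robot.observe();print(o['tool_pos'],o['force'])
q=[.559,-.1814,.132]
x=proj(w,q);print(x,proj(t,q),proj(s,q))
u,v=map(int,x);u0,v0=max(u-70,0),max(v-70,0)
a=cv2.resize(w['pixels'][v0:v0+140,u0:u0+140,::-1],(400,400),interpolation=cv2.INTER_CUBIC)
b=cv2.resize(s['pixels'][90:250,200:440,::-1],(400,266),interpolation=cv2.INTER_CUBIC)
b=np.vstack([b,cv2.resize(t['pixels'][150:230,380:460,::-1],(134,134)),]) if 0 else np.vstack([b,np.zeros((134,400,3),np.uint8)])
b[266:,:400]=cv2.resize(t['pixels'][150:220,225:435,::-1],(400,134))
cv2.imwrite('pics/m8.png',np.hstack([a,b]))
E
```

```text
[ 0.58502172 -0.25671015  0.22327084] [0.45450586 1.21435323 0.63962433]
(np.float64(314.2793410598052), np.float64(109.3832486668746)) (np.float64(427.0491306551481), np.float64(186.7493072157028)) (np.float64(409.1011669305535), np.float64(127.24276360318544))
```

View pics/m8.png

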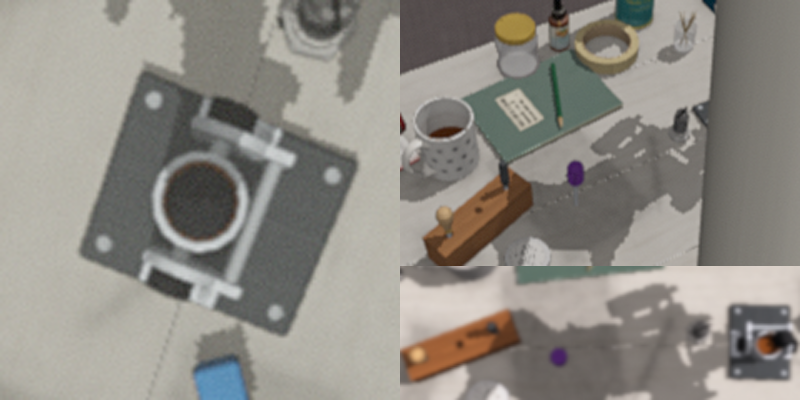

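Wrist view: the cap at px (314,110) is where a seated, upright cap should project (314.3,109.4), concentric with the cup. The pricker and punch still stand in the block.

```bash
python3 -c "
from bench import robot
print(robot.hand_in())"
```

```text
the job is handed in; nothing more can be done
None
```

The vial is upright against its stop with the applicator cap seated on the rim, the pricker and punch still stand in the block, and the job was handed in at about 15.5 s of the 61 s allowed (no verdict came back).

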